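# Load the filter cartridge into the photometer and bolt it in

## Robot

A 6-joint arm with a two-finger parallel gripper is mounted at the origin on the work surface. World frame = base frame: x ahead of the robot, y to its left, z up, the work surface at z = 0. Lengths are in mm, angles in rad, forces in N, time in s.
With the tool pointing down it reaches from about 350 to 875 mm from the base axis. Payload 4.2 kg.
Tool frame: the origin (TCP) lies midway between the tips of the shut fingers; the grasp point (between the pads) lies 19 mm behind it; z points along the fingers, y is the direction in which the jaws open and shut (so a half turn about z gives the same grasp; the last joint's range is limited). The gripper opens to 85 mm and grips with 20 to 120 N. Pads are 22 mm wide; open, the fingers measure 114 mm over their backs; the gripper's body (76 mm by 85 mm) begins 54 mm behind the grasp point. The pads swing forward as they close: fully open they stand 13 mm farther back than shut.
Start: joints at [1.367, 0.385, 0.008, 0, -1.194, -0.259], TCP at [279.001, 559.248, 231.312] pointing down, gripper open.
Joint ranges: [-3.14, 3.14], [-1.21, 2.06], [-1.07, 1.41], [-3.16, 2.05], [-2.99, -0.16], [-3.1, 3.1]. Speed limits (rad/s): [2.79, 2.79, 3.14, 3.14, 3.14, 3.14].

## Interface

Orientations are given as a unit quaternion [x, y, z, w].
In Python, from bench import read_state, get_image, job_done, search_frame, regions_of gives the robot as it stands.
- The arm moves only by the tool servo_tool, never from a script. Its arguments are lists of equal length, an entry for each row: "turn": the turn, a rotation vector about the world's x, y, z in rad, a list of three; "dp": the shift along the world's x, y, z in m, a list of three; "fingers": the finger opening in m, from 0 to 0.0854. In form: {"turn": [[rx, ry, rz], ...], "dp": [[tx, ty, tz], ...], "fingers": [fingers, ...]}. A call has exactly 5 rows; each row shifts and turns the pose as measured when the row begins; what a row does not reach is not made up. A row lasts 1/8 s, in which the tool goes at most 62.5 mm and 10.7 degrees, less where a joint would pass 70% of its speed; a pose out of reach is approached as far as the arm can. A call is refused whole if a number of a shift passes 0.0625 or a number of a turn 0.188, either way. A call with a gripper value outside its range is refused whole. The fingers move at their own pace and stop on an object; the grip force is fixed at half the most. Time passes only in rows, so rows that do not move let the fingers close, or fill a call up. It gives the time, the measured TCP pose, the force and the opening at its end, in the units of the state.
- read_state(): the state, without advancing time (a new reading comes with each control period).
- get_image(name): name is "scene" or "top" or "wrist"; returns a dict with "img" (384x512x3 uint8, red, green, blue), "vfov" (degrees; the focal length in pixels is half the picture's height over the tangent of half this angle, whatever the lens; pixels are square), "cx", "cy" (the principal point, pixels), "world_from_camera" (4x4, takes a point from camera to world coordinates); the wrist camera has in their place "mount" (4x4, takes a point from camera to tool coordinates, whose origin is the TCP and whose axes are the flange's). Camera axes: x right, y down, z forward; pixel columns grow to the right and rows downward; lengths in mm; the calibration is good to about 2 mm. A picture is of the moment at which its call begins: read the wrist's pose just before it. There is no depth.
- job_done(): hands the job in, once; it reports no verdict.
Trained networks look in the newest picture that a camera, given by its name, has taken for a name from the list of things; names that differ only in an ending like _2 or _b are one class to them, and where a whole thing is asked for, a point or a joint stands for the part that bears it (a point fixed in the world has none). Each returns a list of dicts, best first, with "score" (0 to 1); they miss things now and then, are a little off and sometimes report something else, mostly with a low value. They report only what shows in the picture. A call takes as long as a camera call.
- search_frame(query, camera): "box" ([left, top, width, height] in pixels, round what is visible of it).
- regions_of(query, camera): "region" (384x512 bool, what is visible of it) and "box" ([left, top, width, height] in pixels, round what is visible of it).
The state is a dict: "clock": time; "joints": joint angles; "joint_vel": joint speeds; "joint_efforts": joint torques, N m; "position": TCP position; "ee_rot": TCP orientation; "contact_force": force on the tool from outside, world axes, zero at the start; "wrist_torque": the same for the moment, N m; "gripper_width": finger opening in mm.
Only numpy, scipy, OpenCV 4.12 (cv2) and the standard library are available. Lean on these libraries where they do the work, as an engineer would, in place of code of your own. Each camera call takes 0.05 s, during which the arm holds its last target. There are 200 camera calls.

## Task

Take the filter cartridge out of its black parking dock and slide it, nose first and right way up, fully home into the bay on the front of the photometer, then slide the red-knobbed bolt all the way across into its keeper so that the cartridge is locked in. If the bolt stands in the way of the bay, draw it back first. Leave everything else on the bench where it is.

Things in the scene. Friction and masses are not known exactly. Their poses are not given: they have to be found in the camera images.
- cartridge_mid (a point): Centre (half-way along, across and up) of the filter cartridge, a stepped bar 135 mm long, 34 mm high, 0.13 to 0.25 kg; x points to its nose, z up. It starts level, underside 10 mm above the bench, with its grip end in the dock and only about 40 mm of the nose end out: draw it out by that, lay it on the bench, then take it by the orange grip to load it
- cartridge_nose (a point): Middle of the cartridge's nose face, 67.5 mm ahead of its centre; same axes. Behind it a silver body 85 mm long, 30 mm wide (its first 10 mm a black tip that tapers to 25 mm wide, 29 mm high at the face), ending in a shoulder; then a low neck 14 mm long, 22 mm wide, only 14 mm high from the underside; then the orange grip
- cartridge_grip (a point): Centre of the cartridge's orange grip block (its tail): 36 mm long, 36 mm wide, 34 mm high, 49.5 mm behind the cartridge's centre; same axes. It is too wide for the bay and stays outside
- dock_mouth (a point): Centre of the mouth of the parking dock, 27 mm above the bench; x points into it. A fixed black block with a yellow patch on top, 60 mm wide, 54 mm high, reaching 105 mm along +x. Hole 40 mm wide, 38 mm high, 94 mm deep, floor 10 mm above the bench. The cartridge is drawn out straight along -x
- bay_mouth (a point): Centre of the mouth of the photometer's bay, 27 mm above the bench; x points in, y left, z up. Hole 32.4 mm wide, 36.4 mm high, floor 10 mm above the bench, 85 mm deep to a firm back wall, 3 mm chamfer round the mouth. Fully home, the nose is 85 mm in, the shoulder flush with the mouth, the centre line on this x axis
- analyser: The fixed photometer; origin 27 mm under bay_mouth, same axes. Grey bay housing 54 mm high from y = -60 to +100 mm, x = 0 to 96; behind it the white photometer, x = 96 to 316, y = -150 to +150, 130 mm high. The bolt's track and keeper stick out 16 mm in front of the housing at y = 21 to 100 and y = -21 to -38, up to 41 mm high
- boltpart (a joint): Bolt: 0 m drawn right back, 0.050 m fully across in its keeper; moves along -y of bay_mouth, about 2 N friction, stays where left. An 8 mm rod 7 mm in front of the mouth, axis 31 mm above the bench, tip at y = 21 mm minus this value: beyond 0.004 it blocks the way in. With the cartridge home it passes over the neck with 3 mm play each side; else it jams
- bolt_knob (a point): Point on the axis of the bolt's upright red knob, 14 by 14 mm, which stands from 49 to 95 mm above the bench; this point is 76 mm above the bench, at x = -7 mm of bay_mouth and y = 78 mm minus the bolt's joint value; axes as bay_mouth
- reagent_bottle: Bystander, leave alone: white reagent bottle with a red cap, 54 mm across, 120 mm tall, upright; origin at the centre of its underside
- cup: Bystander, leave alone: clear open specimen cup, 56 mm across the rim, 65 mm tall, upright; origin at the centre of its underside
- red_lid: Bystander, leave alone: red screw lid lying flat, 62 mm across, 13 mm thick; origin at the centre of its underside
- jar: Bystander, leave alone: amber jar with a black cap, 48 mm across, 55 mm tall; origin at the centre of its underside
- pen: Bystander, leave alone: white and black marker lying flat, 130 mm long (along its x), 11 mm thick; origin at the centre of its underside
- tip_box: Bystander, leave alone: blue box of yellow pipette tips, 120 (x) by 80 (y) mm, 55 mm tall; origin at the centre of its underside
- tube_rack: Bystander, leave alone: white rack of capped glass tubes, 100 (x) by 70 (y) mm, 97 mm tall; origin at the centre of its underside

How it is judged:
By the outcome, as a careful person would: the job done as asked, in the order asked, and still so for the second after the job is handed in, with the robot touching nothing.
It also fails if it takes over 72 s, if anything falls off the work surface, if the arm or the gripper's body presses on something with over 40 N, if the wrist force passes 120 N, or if a joint passes its speed limit or range.

## Working session

There is one attempt and no reset: what is moved stays moved. The work goes in short steps, Python scripts to look and compute and a tool call to move; the robot and the scene stay as the last step left them, time stands still between calls to the robot, and variables do not carry over. Pictures are saved under pics/ and viewed, about 8 in all and at most 12, crops included, and the job is handed in when it is done.

Besides the shell and the picture viewer there is one more tool, called after "Call:" by a JSON object that holds its "fn" and its "kwargs", one argument or row to a line. servo_tool: Moves the arm, as the interface text tells. Its arguments: {"type":"object","properties":{"turn":{"type":"array","items":{"type":"array","items":{"type":"number"}}},"dp":{"type":"array","items":{"type":"array","items":{"type":"number"}}},"fingers":{"type":"array","items":{"type":"number"}}},"required":["turn","dp","fingers"]}

```bash
ls; mkdir -p pics; cat > h.py <<'E'
import numpy as np, cv2
from bench import *
from scipy.spatial.transform import Rotation as R
def snap(n):
    s=read_state(); d=get_image(n); 
    if n=="wrist":
        T=np.eye(4);T[:3,:3]=R.from_quat(s["ee_rot"]).as_matrix();T[:3,3]=s["position"]
        d["world_from_camera"]=T@np.array(d["mount"])
    d["W"]=np.array(d["world_from_camera"]); d["f"]=d["img"].shape[0]/2/np.tan(np.radians(d["vfov"])/2)
    return d
def ray(d,u,v,z):
    W=d["W"]; r=W[:3,:3]@np.array([(u-d["cx"])/d["f"],(v-d["cy"])/d["f"],1]); o=W[:3,3]
    return o+r*(z-o[2])/r[2]
def proj(d,P):
    P=np.atleast_2d(P); W=d["W"]; c=(P-W[:3,3])@W[:3,:3]
    return np.c_[d["cx"]+d["f"]*c[:,0]/c[:,2], d["cy"]+d["f"]*c[:,1]/c[:,2]]
E
python3 - <<'E'
from h import *
a=snap("top");b=snap("scene")
for n,d in (("top",a),("scene",b)):
    print(n,d["f"],d["cx"],d["cy"],d["W"].round(3).tolist())
cv2.imwrite("pics/1.png",cv2.resize(a["img"][...,::-1],(800,600),interpolation=cv2.INTER_CUBIC))
cv2.imwrite("pics/2.png",cv2.resize(b["img"][...,::-1],(800,600),interpolation=cv2.INTER_CUBIC))
for q in ["cartridge_mid","dock_mouth","analyser","boltpart","bolt_knob","cartridge_grip"]:
    for n in ("top","scene"):
        try: print(q,n,[(np.round(x["box"]).tolist(),round(x["score"],2)) for x in search_frame(q,n)[:3]])
        except Exception as e: print(q,n,e)
print(read_state())
E
```

```text
pics
top 431.4905361424859 265.4115315167847 189.4975457265867 [[-0.02, -0.992, 0.125, 371.112], [-1.0, 0.017, -0.02, 18.596], [0.018, -0.125, -0.992, 1323.774], [0.0, 0.0, 0.0, 1.0]]
scene 393.2371693250157 253.8143376275491 194.55935591414018 [[-0.748, 0.45, -0.488, 1113.162], [0.663, 0.485, -0.57, 666.079], [-0.02, -0.75, -0.661, 848.12], [0.0, 0.0, 0.0, 1.0]]
cartridge_mid top [([181.0, 174.0, 10.0, 16.0], 0.74)]
cartridge_mid scene [([299.0, 248.0, 15.0, 8.0], 0.57)]
dock_mouth top [([172.0, 137.0, 25.0, 39.0], 0.89)]
dock_mouth scene [([264.0, 246.0, 46.0, 50.0], 0.74), ([252.0, 228.0, 35.0, 29.0], 0.69)]
analyser top [([283.0, 71.0, 106.0, 119.0], 0.71)]
analyser scene [([98.0, 154.0, 135.0, 96.0], 0.91)]
boltpart top [([314.0, 184.0, 21.0, 3.0], 0.65)]
boltpart scene [([96.0, 150.0, 134.0, 103.0], 0.74), ([218.0, 162.0, 4.0, 18.0], 0.39), ([181.0, 124.0, 36.0, 19.0], 0.26)]
bolt_knob top []
bolt_knob scene [([380.0, 247.0, 49.0, 57.0], 0.62)]
cartridge_grip top [([181.0, 172.0, 10.0, 17.0], 0.63)]
cartridge_grip scene [([266.0, 248.0, 43.0, 46.0], 0.68), ([216.0, 160.0, 11.0, 19.0], 0.57), ([301.0, 247.0, 14.0, 14.0], 0.54)]
{'clock': 0.7, 'joints': array([ 1.36660177e+00,  3.84631178e-01,  7.89373846e-03, -5.84269884e-05,
       -1.19401187e+00, -2.58620859e-01]), 'joint_vel': array([ 0.00048568, -0.00111435, -0.00022016,  0.00096526, -0.00040902,
        0.0005037 ]), 'joint_efforts': array([ 1.80880338e-04, -3.91956925e+01,  1.88583398e+01,  4.18990508e+00,
       -2.48961705e-04, -1.24177554e-06]), 'position': array([278.98099312, 559.23690831, 231.342521  ]), 'ee_rot': array([ 9.73342038e-01, -2.29358399e-01, -2.77940624e-05, -2.27593416e-05]), 'contact_force': array([-0.48617003,  0.10410039, -0.60488491]), 'wrist_torque': array([ 0.03661325,  0.01373594, -0.04142604]), 'gripper_width': 85.40673704618987}
```

View pics/1.png

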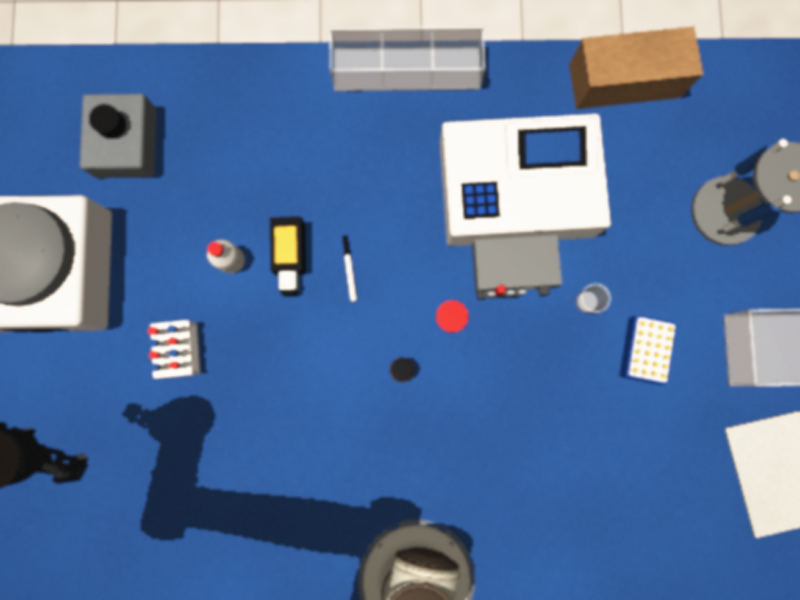

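View pics/2.png

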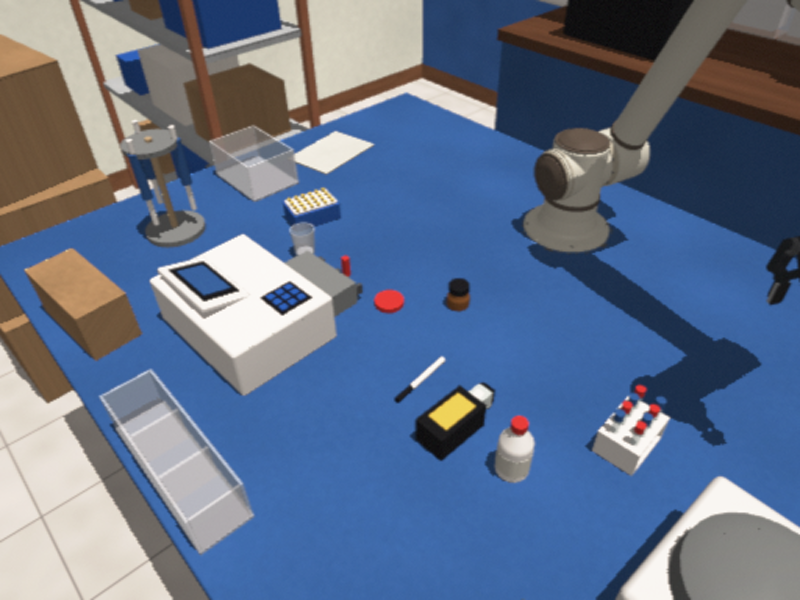

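Top view (800×600): dock at (287,245), silver nose at (288,280) pointing to the robot; photometer bay front edge runs (477,297)–(560,290), red knob at (501,290); bottle at (226,257) and pen at (349,270) flank the dock, red lid at (452,316). The scene view agrees with this. Next, coarse positions.

```bash
python3 - <<'E'
from h import *
d=snap("top"); s=1.5625
for n,u,v,z in [("patch",286,245,54),("dockBL",275,279,54),("dockBR",302,279,54),("dockTL",270,218,54),("noseface",288,290,44),("hsgL",477,297,54),("hsgR",560,290,54),("knob",501,290,95),("lid",452,316,13),("jar",404,369,55),("cup",594,298,40),("anaTL",443,123,130),("anaTR",600,115,130),("penTip",352,300,8),("bottle",216,249,120)]:
    print(n,ray(d,u/s,v/s,z).round(1))
E
```

```text
patch [633.4 237.   54. ]
dockBL [568.  257.5  54. ]
dockBR [567.2 206.4  54. ]
dockTL [686.6 267.8  54. ]
noseface [547.9 234.5  44. ]
hsgL [ 527.  -125.4   54. ]
hsgR [ 537.7 -284.5   54. ]
knob [ 534.2 -165.5   95. ]
lid [495.4 -79.9  13. ]
jar [393.5  15.8  55. ]
cup [ 522.8 -352.9   40. ]
anaTL [842.3 -64.  130. ]
anaTR [ 854.1 -356.2  130. ]
penTip [530.9 115.3   8. ]
bottle [614.4 351.6 120. ]
```

Call:
{"fn": "servo_tool", "kwargs": {
  "turn": [
    [0, 0, 0.066],
    [0, 0, 0.066],
    [0, 0, 0.066],
    [0, 0, 0.066],
    [0, 0, 0.066]
  ],
  "dp": [
    [0.03, -0.05, 0],
    [0.03, -0.05, 0],
    [0.03, -0.05, 0],
    [0.03, -0.05, 0],
    [0.03, -0.05, 0]
  ],
  "fingers": [0.085, 0.085, 0.085, 0.085, 0.085]
}}

```text
clock: 1.38
position: [430.6, 305.6, 231.1]
ee_rot: [0.998, -0.057, 0.001, -0.001]
contact_force: [-0.3, 0.6, -0.6]
gripper_width: 84.9
```

Call:
{"fn": "servo_tool", "kwargs": {
  "turn": [
    [0, 0, 0.066],
    [0, 0, 0.066],
    [0, 0, 0],
    [0, 0, 0],
    [0, 0, 0]
  ],
  "dp": [
    [0.03, -0.05, 0],
    [0.01, -0.02, 0],
    [0, 0, 0],
    [0, 0, 0],
    [0, 0, 0]
  ],
  "fingers": [0.085, 0.085, 0.085, 0.085, 0.085]
}}

```text
clock: 2.0
position: [472.6, 231.2, 232.1]
ee_rot: [1.0, 0.008, 0.002, -0.002]
contact_force: [0.2, 0.5, 0.4]
gripper_width: 85.1
```

```bash
python3 - <<'E'
from h import *
s=read_state();print(s["clock"],s["position"].round(1),R.from_quat(s["ee_rot"]).as_matrix().round(3).tolist(),s["joints"].round(2),s["contact_force"].round(1))
d=snap("wrist");print(d["mount"],d["f"],d["cx"],d["cy"])
cv2.imwrite("pics/w1_raw.png",d["img"][...,::-1]);np.save("w1.npy",d,allow_pickle=True)
cv2.imwrite("pics/3.png",cv2.resize(d["img"][...,::-1],(800,600),interpolation=cv2.INTER_CUBIC))
E
```

```text
2.0 [472.6 231.2 232.1] [[1.0, 0.017, 0.003], [0.017, -1.0, 0.003], [0.003, -0.003, -1.0]] [ 0.76  0.21 -0.23 -0.   -1.12  0.82] [0.2 0.5 0.4]
[[ 2.16251598e-04 -9.46240558e-01 -3.23463692e-01  8.31943281e+01]
 [ 9.99999827e-01  3.81568251e-04 -4.47666299e-04 -9.89263256e-01]
 [ 5.47023484e-04 -3.23463539e-01  9.46240477e-01 -1.42198726e+02]
 [ 0.00000000e+00  0.00000000e+00  0.00000000e+00  1.00000000e+00]] 339.4522174945251 254.95688570961036 191.19959698574877
```

View pics/3.png

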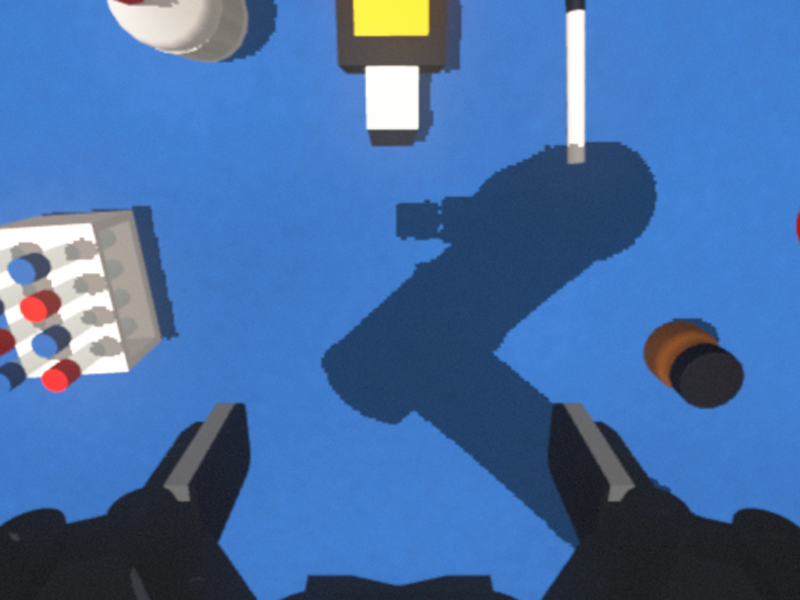

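Wrist view: dock front edge at v≈70 (u 338–446), silver nose u 366–420, v 66–130, black tip down to ~v 145, pen tip at (576,160), clear of the draw-out path.

```bash
python3 - <<'E'
from h import *
d=np.load("w1.npy",allow_pickle=True).item(); s=1.5625
for n,u,v,z in [("tipL",366,129,44),("tipR",419,129.5,44),("bodyL",366,67,44),("bodyR",420,67,44),("dockL",338,68,54),("dockR",446,68,54),("patchL",354,36,54),("patchR",430,36,54),("dockRt",449,5,54),("dockLt",336,5,54),("noseTopL",368,131,41),("nosebotL",370,144,15),("pen",576,160,6),("bottle edge",225,58,0)]:
    print(n,ray(d,(u+.5)/s-.5,(v+.5)/s-.5,z).round(1))
E
```

```text
tipL [549.7 253.6  44. ]
tipR [549.9 222.2  44. ]
bodyL [583.5 253.5  44. ]
bodyR [584.  222.6  44. ]
dockL [581.9 268.5  54. ]
dockR [582.9 208.4  54. ]
patchL [598.1 259.4  54. ]
patchR [598.8 217.9  54. ]
dockRt [614.  208.2  54. ]
dockLt [613.  268.9  54. ]
noseTopL [548.5 252.6  41. ]
nosebotL [539.9 252.8  15. ]
pen [531.5 114.7   6. ]
bottle edge [591.1 347.4   0. ]
```

Call:
{"fn": "servo_tool", "kwargs": {
  "turn": [
    [0, 0, 0.01],
    [0, 0, 0.01],
    [0, 0, 0.01],
    [0, 0, 0.01],
    [0, 0, 0.01]
  ],
  "dp": [
    [0, -0.06, 0],
    [0, -0.06, 0],
    [0, -0.06, 0],
    [0, -0.06, 0],
    [0, -0.06, 0]
  ],
  "fingers": [0.05, 0.05, 0.05, 0.05, 0.05]
}}

```text
clock: 2.68
position: [472.4, -68.5, 232.4]
ee_rot: [0.999, 0.042, 0.003, -0.002]
contact_force: [0.4, 1.0, -0.2]
gripper_width: 49.9
```

Call:
{"fn": "servo_tool", "kwargs": {
  "turn": [
    [0, 0, 0],
    [0, 0, 0],
    [0, 0, 0],
    [0, 0, 0],
    [0, 0, 0]
  ],
  "dp": [
    [-0.005, -0.06, 0],
    [0, -0.05, 0],
    [0, -0.01, 0],
    [0, 0, 0],
    [0, 0, 0]
  ],
  "fingers": [0.05, 0.05, 0.05, 0.05, 0.05]
}}

```text
clock: 3.3
position: [467.9, -191.2, 232.5]
ee_rot: [0.999, 0.043, 0.004, -0.002]
contact_force: [-0.0, 0.7, -0.0]
gripper_width: 50.6
```

```bash
python3 - <<'E'
from h import *
s=read_state();print(s["clock"],s["position"].round(1),R.from_quat(s["ee_rot"]).as_matrix().round(3).tolist(),s["joints"].round(2),s["contact_force"].round(1))
d=snap("wrist");np.save("w2.npy",d,allow_pickle=True)
cv2.imwrite("pics/4.png",cv2.resize(d["img"][...,::-1],(800,600),interpolation=cv2.INTER_CUBIC))
E
```

```text
3.3 [ 467.9 -191.2  232.5] [[0.996, 0.086, 0.007], [0.086, -0.996, 0.004], [0.007, -0.003, -1.0]] [-0.07  0.18 -0.28 -0.   -1.11  1.73] [-0.   0.7 -0. ]
```

View pics/4.png

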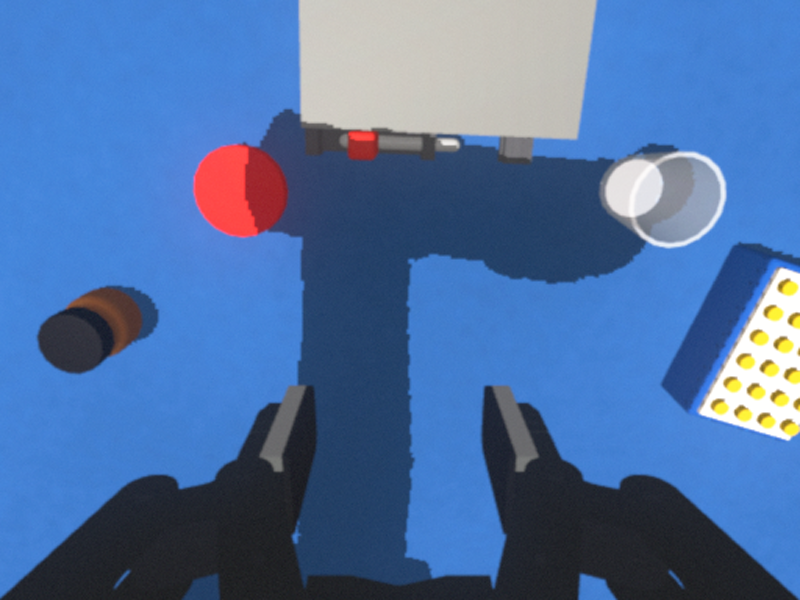

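Wrist view of the bay: housing front edge (301,124)–(577,138), red knob at u 347–378, v 131–159, bolt tip at (460,145) between track end (436) and keeper (499–533), so the bolt is partly across and must be drawn back.

```bash
python3 - <<'E'
from h import *
d=np.load("w2.npy",allow_pickle=True).item(); s=1.5625
def r(u,v,z): return ray(d,(u+.5)/s-.5,(v+.5)/s-.5,z)
L=r(301,124,54);Rr=r(577,138,54)
yd=(L-Rr);print(np.linalg.norm(yd));yd/=np.linalg.norm(yd);yaw=np.arctan2(-yd[0],yd[1])
m=(L+Rr)/2-20*yd; xd=np.array([yd[1],-yd[0],0]); print("L,R",L.round(1),Rr.round(1),"yaw",yaw,"bay",m.round(1))
for n,u,v,z in [("knobTL",347,131,95),("knobTR",376,131,95),("knobfrontbotL",348,159,60),("knob front botR",378,159,60),("tip",460,146,31),("keepL",499,160,41),("keepR",533,162,41),("trackR",436,157,41),("trackL",306,152,41)]:
    p=r(u,v,z); q=p-m; print(n,p.round(1),"bay:",(q@xd).round(1),(q@yd).round(1))
P=lambda x,y,z: m*[1,1,0]+x*xd+y*yd+[0,0,z]
for j in (0,15,20,25):
  print(j,(proj(d,[P(a,78-j+b,z) for a,b,z in((0,7,95),(0,-7,95),(-14,7,95),(-14,-7,95),(-14,7,49),(-14,-7,49))])*s).round(0).tolist())
E
```

```text
159.6731252711256
L,R [ 543.8 -126.5   54. ] [ 549.8 -286.1   54. ] yaw 0.03769441350031061 bay [ 547.5 -226.3   54. ]
knobTL [ 543.2 -157.    95. ] bay: -1.7 69.4
knobTR [ 544.4 -171.6   95. ] bay: -1.0 54.8
knobfrontbotL [ 527.  -155.1   60. ] bay: -17.8 71.9
knob front botR [ 528.5 -172.3   60. ] bay: -17.0 54.6
tip [ 538.8 -221.7   31. ] bay: -8.5 4.9
keepL [ 533.  -245.3   41. ] bay: -15.2 -18.5
keepR [ 533.6 -266.1   41. ] bay: -15.4 -39.3
trackR [ 531.5 -206.8   41. ] bay: -15.3 20.1
trackL [ 527.6 -127.7   41. ] bay: -16.2 99.3
0 [[316.0, 126.0], [344.0, 127.0], [316.0, 154.0], [343.0, 156.0], [327.0, 150.0], [351.0, 151.0]]
15 [[346.0, 127.0], [373.0, 128.0], [345.0, 156.0], [372.0, 157.0], [353.0, 151.0], [376.0, 152.0]]
20 [[355.0, 128.0], [383.0, 129.0], [355.0, 156.0], [382.0, 158.0], [361.0, 151.0], [385.0, 153.0]]
25 [[365.0, 128.0], [393.0, 129.0], [365.0, 157.0], [392.0, 158.0], [370.0, 152.0], [393.0, 153.0]]
```

Call:
{"fn": "servo_tool", "kwargs": {
  "turn": [
    [0, 0, -0.024],
    [0, 0, -0.024],
    [0, 0, 0],
    [0, 0, 0],
    [0, 0, 0]
  ],
  "dp": [
    [0.035, 0.013, -0.02],
    [0.035, 0.0135, -0.03],
    [0, 0, -0.045],
    [0, 0, -0.04],
    [0, 0, 0]
  ],
  "fingers": [0.05, 0.05, 0.05, 0.05, 0.05]
}}

```text
clock: 3.98
position: [542.3, -156.7, 96.6]
ee_rot: [1.0, 0.024, 0.007, -0.001]
contact_force: [-0.3, 0.0, 0.2]
gripper_width: 49.7
```

Call:
{"fn": "servo_tool", "kwargs": {
  "turn": [
    [0.003, 0.014, -0.01],
    [0, 0, 0],
    [0, 0, 0],
    [0, 0, 0],
    [0, 0, 0]
  ],
  "dp": [
    [-0.004, -0.008, -0.01],
    [0, 0, -0.015],
    [0, 0, -0.015],
    [0, 0, 0],
    [0, 0, 0]
  ],
  "fingers": [0.05, 0.05, 0.05, 0.0, 0.0]
}}

```text
clock: 4.6
position: [541.3, -164.9, 59.0]
ee_rot: [1.0, 0.02, 0.004, -0.002]
contact_force: [0.7, -2.9, 2.3]
gripper_width: 14.5
```

Call:
{"fn": "servo_tool", "kwargs": {
  "turn": [
    [0, 0, 0],
    [0, 0, 0],
    [0, 0, 0],
    [0, 0, 0],
    [0, 0, 0]
  ],
  "dp": [
    [0, 0, 0],
    [0, 0, 0],
    [0, 0.004, 0],
    [0, 0.004, 0],
    [0, 0.004, 0]
  ],
  "fingers": [0.0, 0.0, 0.0, 0.0, 0.0]
}}

```text
clock: 5.22
position: [540.8, -153.0, 59.2]
ee_rot: [1.0, 0.02, 0.004, -0.002]
contact_force: [-0.3, -2.4, -1.7]
gripper_width: 13.1
```

Call:
{"fn": "servo_tool", "kwargs": {
  "turn": [
    [0, 0, 0],
    [0, 0, 0],
    [0, 0, 0],
    [0, 0, 0],
    [0, 0, 0]
  ],
  "dp": [
    [0, 0.002, 0],
    [0, 0.002, 0],
    [0, 0.001, 0],
    [0, 0.001, 0],
    [0, 0, 0]
  ],
  "fingers": [0.0, 0.0, 0.0, 0.0, 0.0]
}}

```text
clock: 5.85
position: [540.6, -149.6, 59.1]
ee_rot: [1.0, 0.02, 0.003, 0.0]
contact_force: [-0.2, -0.1, -1.8]
gripper_width: 12.7
```

Call:
{"fn": "servo_tool", "kwargs": {
  "turn": [
    [0, 0, 0],
    [0, 0, 0],
    [0, 0, 0],
    [0, 0, 0],
    [0, 0, 0]
  ],
  "dp": [
    [0, 0.002, 0],
    [0, 0.002, 0],
    [0, 0.002, 0],
    [0, 0.002, 0],
    [0, 0.002, 0]
  ],
  "fingers": [0.0, 0.0, 0.0, 0.0, 0.0]
}}

```text
clock: 6.48
position: [540.6, -149.3, 59.1]
ee_rot: [1.0, 0.02, 0.003, 0.006]
contact_force: [0.6, -12.7, -5.2]
gripper_width: 13.3
```

Call:
{"fn": "servo_tool", "kwargs": {
  "turn": [
    [0, 0, 0],
    [0, 0, 0],
    [0, 0, 0],
    [0, 0, 0],
    [0, 0, 0]
  ],
  "dp": [
    [0, 0, 0],
    [0, 0, 0],
    [0, 0, 0.03],
    [0, 0, 0.05],
    [0.005, 0.05, 0.03]
  ],
  "fingers": [0.04, 0.05, 0.05, 0.05, 0.05]
}}

```text
clock: 7.1
position: [544.8, -98.1, 170.2]
ee_rot: [1.0, 0.017, 0.001, 0.004]
contact_force: [1.0, -0.3, -0.5]
gripper_width: 50.0
```

Call:
{"fn": "servo_tool", "kwargs": {
  "turn": [
    [0, 0, -0.006],
    [0, 0, -0.006],
    [0, 0, -0.006],
    [0, 0, -0.006],
    [0, 0, 0]
  ],
  "dp": [
    [0.004, 0.06, 0],
    [0.004, 0.06, 0],
    [0.004, 0.06, 0],
    [0.004, 0.06, 0],
    [0, 0.05, 0]
  ],
  "fingers": [0.06, 0.06, 0.06, 0.06, 0.06]
}}

```text
clock: 7.72
position: [562.5, 204.3, 177.0]
ee_rot: [1.0, 0.005, 0.008, 0.001]
contact_force: [-0.0, -0.5, -0.3]
gripper_width: 59.9
```

```bash
cat > st.py <<'E'
from h import *
s=read_state();M=R.from_quat(s["ee_rot"]).as_matrix()
z=M[:,2];w=np.cross(z,[0,0,-1]);print("t",round(s["clock"],2),"p",s["position"].round(1),"yaw",round(np.arctan2(M[1,0],M[0,0]),4),"levelling turn",w.round(4),"F",s["contact_force"].round(1),"T",s["wrist_torque"].round(2),"w",round(s["gripper_width"],1),"q",s["joints"].round(2))
E
python3 st.py
```

```text
t 7.72 p [562.5 204.3 177. ] yaw 0.0109 levelling turn [0.0023 0.0161 0.    ] F [-0.  -0.5 -0.3] T [-0.04 -0.09 -0.05] w 59.9 q [ 0.62  0.38 -0.15  0.01 -1.03  0.95]
```

Call:
{"fn": "servo_tool", "kwargs": {
  "turn": [
    [0.002, 0.016, 0],
    [0, 0, 0],
    [0, 0, 0],
    [0, 0, 0],
    [0, 0, 0]
  ],
  "dp": [
    [0, 0.033, 0],
    [0, 0, -0.03],
    [0, 0, -0.04],
    [0, 0, -0.02],
    [0, 0, 0]
  ],
  "fingers": [0.06, 0.06, 0.06, 0.06, 0.06]
}}

```text
clock: 8.35
position: [560.9, 248.4, 86.7]
ee_rot: [1.0, 0.011, 0.002, -0.003]
contact_force: [0.0, -1.0, 0.1]
gripper_width: 60.3
```

```bash
python3 st.py
```

```text
t 8.35 p [560.9 248.4  86.7] yaw 0.0217 levelling turn [-0.006   0.0038  0.    ] F [ 0.  -1.   0.1] T [-0.    0.02  0.01] w 60.3 q [ 0.68  0.5  -0.21 -0.   -0.86  0.92]
```

Call:
{"fn": "servo_tool", "kwargs": {
  "turn": [
    [-0.006, 0.004, -0.01],
    [0, 0, 0],
    [0, 0, 0],
    [0, 0, 0],
    [0, 0, 0]
  ],
  "dp": [
    [0.001, -0.0103, 0],
    [0, 0, -0.02],
    [0, 0, -0.03],
    [0, 0, -0.012],
    [0, 0, 0]
  ],
  "fingers": [0.06, 0.06, 0.06, 0.06, 0.06]
}}

```text
clock: 8.98
position: [566.0, 239.0, 30.8]
ee_rot: [1.0, 0.005, 0.005, -0.003]
contact_force: [0.9, 0.6, 1.1]
gripper_width: 59.9
```

```bash
python3 st.py
```

```text
t 8.97 p [566.  239.   30.8] yaw 0.0106 levelling turn [-0.0066  0.0104  0.    ] F [0.9 0.6 1.1] T [-0.06  0.04  0.01] w 59.9 q [ 0.66  0.57 -0.26  0.   -0.74  0.92]
```

Call:
{"fn": "servo_tool", "kwargs": {
  "turn": [
    [-0.006, 0.008, 0],
    [0, 0, 0],
    [0, 0, 0],
    [0, 0, 0],
    [0, 0, 0]
  ],
  "dp": [
    [-0.004, -0.001, -0.003],
    [0, 0, -0.012],
    [0, 0, 0],
    [0, 0, 0],
    [0, 0, 0]
  ],
  "fingers": [0.06, 0.06, 0.06, 0.02, 0.0]
}}

```text
clock: 9.6
position: [563.4, 238.8, 18.2]
ee_rot: [1.0, 0.006, 0.003, -0.001]
contact_force: [0.9, -0.1, -0.8]
gripper_width: 28.9
```

Call:
{"fn": "servo_tool", "kwargs": {
  "turn": [
    [0, 0, 0],
    [0, 0, 0],
    [0, 0, 0],
    [0, 0, 0],
    [0, 0, 0]
  ],
  "dp": [
    [0, 0, 0],
    [0, 0, 0],
    [0, 0, 0],
    [0, 0, 0],
    [0, 0, 0]
  ],
  "fingers": [0.0, 0.0, 0.0, 0.0, 0.0]
}}

```text
clock: 10.22
position: [563.4, 238.8, 18.1]
ee_rot: [1.0, 0.006, 0.003, -0.001]
contact_force: [-0.4, -0.3, 0.3]
gripper_width: 28.8
```

```bash
python3 st.py
```

```text
t 10.22 p [563.4 238.8  18.1] yaw 0.0111 levelling turn [-0.0029  0.0062  0.    ] F [-0.4 -0.3  0.3] T [-0.1   0.04 -0.01] w 28.8 q [ 0.67  0.58 -0.27  0.   -0.71  0.91]
```

Call:
{"fn": "servo_tool", "kwargs": {
  "turn": [
    [0, 0, 0],
    [0, 0, 0],
    [0, 0, 0],
    [0, 0, 0],
    [0, 0, 0]
  ],
  "dp": [
    [-0.008, 0, 0],
    [-0.012, 0, 0],
    [-0.015, 0, 0],
    [-0.015, 0, 0],
    [-0.015, 0, 0]
  ],
  "fingers": [0.0, 0.0, 0.0, 0.0, 0.0]
}}

```text
clock: 10.85
position: [494.0, 238.5, 18.1]
ee_rot: [1.0, 0.005, 0.003, -0.002]
contact_force: [0.5, 0.1, -0.9]
gripper_width: 29.0
```

```bash
python3 st.py
```

```text
t 10.85 p [494.  238.5  18.1] yaw 0.0108 levelling turn [-0.0032  0.0064  0.    ] F [ 0.5  0.1 -0.9] T [ 0.02 -0.07  0.02] w 29.0 q [ 0.75  0.5  -0.43  0.   -0.63  0.83]
```

Call:
{"fn": "servo_tool", "kwargs": {
  "turn": [
    [0, 0, 0],
    [0, 0, 0],
    [0, 0, 0],
    [0, 0, 0],
    [0, 0, 0]
  ],
  "dp": [
    [-0.02, 0, 0],
    [-0.02, 0, 0],
    [-0.02, 0, 0],
    [-0.01, 0, 0],
    [0, 0, 0]
  ],
  "fingers": [0.0, 0.0, 0.0, 0.0, 0.0]
}}

```text
clock: 11.48
position: [415.0, 235.9, 17.7]
ee_rot: [1.0, 0.006, 0.001, 0.0]
contact_force: [0.8, 0.4, -2.4]
gripper_width: 29.4
```

Call:
{"fn": "servo_tool", "kwargs": {
  "turn": [
    [-0.003, 0.006, 0],
    [0, 0, 0],
    [0, 0, 0],
    [0, 0, 0],
    [0, 0, 0]
  ],
  "dp": [
    [0, 0, -0.003],
    [0, 0, -0.003],
    [0, 0, -0.002],
    [0, 0, -0.001],
    [0, 0, 0]
  ],
  "fingers": [0.0, 0.0, 0.0, 0.0, 0.0]
}}

```text
clock: 12.1
position: [416.9, 236.7, 8.5]
ee_rot: [1.0, 0.006, -0.002, 0.001]
contact_force: [-2.0, -0.3, 1.2]
gripper_width: 29.1
```

```bash
python3 st.py; python3 - <<'E'
from h import *
d=snap("wrist");np.save("w3.npy",d,allow_pickle=True)
cv2.imwrite("pics/5.png",cv2.resize(d["img"][...,::-1],(800,600),interpolation=cv2.INTER_CUBIC))
E
```

```text
t 12.1 p [416.9 236.7   8.5] yaw 0.0115 levelling turn [ 0.0023 -0.0032  0.    ] F [-2.  -0.3  1.2] T [-0.07  0.28 -0.02] w 29.1 q [ 0.86  0.44 -0.6  -0.   -0.53  0.73]
```

View pics/5.png

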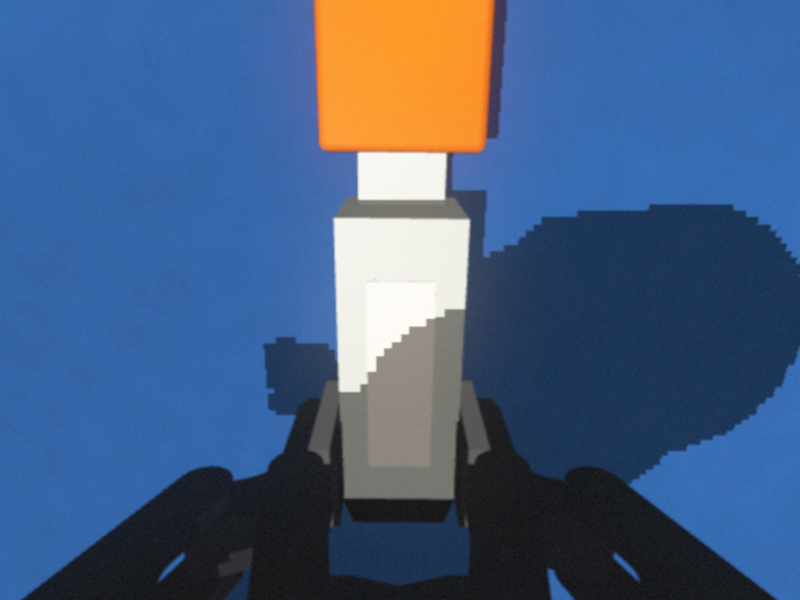

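Cartridge is out of the dock, flat, nose toward the robot: shoulder edge (335–470, 218), orange grip front edge (322–487, 150).

Call:
{"fn": "servo_tool", "kwargs": {
  "turn": [
    [0, 0, 0],
    [0, 0, 0],
    [0, 0, 0],
    [0, 0, 0],
    [0, 0, 0]
  ],
  "dp": [
    [0, 0, -0.001],
    [0, 0, 0],
    [0, 0, 0],
    [0, 0, 0],
    [0, 0, 0]
  ],
  "fingers": [0.0, 0.0, 0.05, 0.06, 0.06]
}}

```text
clock: 12.78
position: [417.7, 237.4, 8.3]
ee_rot: [1.0, 0.006, -0.001, 0.0]
contact_force: [-0.4, -0.2, -0.5]
gripper_width: 59.8
```

Call:
{"fn": "servo_tool", "kwargs": {
  "turn": [
    [0, 0, 0],
    [0, 0, 0],
    [0, 0, 0],
    [0, 0, 0],
    [0, 0, 0]
  ],
  "dp": [
    [0, 0, 0.02],
    [0, 0, 0.03],
    [0.0, 0, 0.03],
    [0.0, 0, 0.03],
    [0, 0, 0]
  ],
  "fingers": [0.06, 0.06, 0.06, 0.06, 0.06]
}}

```text
clock: 13.4
position: [417.4, 236.8, 120.5]
ee_rot: [1.0, 0.006, -0.001, 0.001]
contact_force: [-0.2, 1.3, -0.8]
gripper_width: 59.8
```

```bash
python3 st.py; python3 - <<'E'
from h import *
d=np.load("w3.npy",allow_pickle=True).item(); s=1.5625
for n,u,v,z in [("shL",335,218,34),("shR",470,218,34),("orL",322,150,34),("orR",487,150,34)]:
    print(n,ray(d,(u+.5)/s-.5,(v+.5)/s-.5,z).round(1))
d=snap("wrist");np.save("w4.npy",d,allow_pickle=True)
cv2.imwrite("pics/6.png",cv2.resize(d["img"][...,::-1],(800,600),interpolation=cv2.INTER_CUBIC))
E
```

```text
t 13.4 p [417.4 236.8 120.5] yaw 0.012 levelling turn [ 0.0024 -0.0027  0.    ] F [-0.2  1.3 -0.8] T [ 0.05 -0.01  0.  ] w 59.8 q [ 0.86  0.26 -0.49 -0.   -0.82  0.73]
shL [479.1 252.6  34. ]
shR [479.4 222.8  34. ]
orL [493.5 254.9  34. ]
orR [493.9 220.   34. ]
```

View pics/6.png

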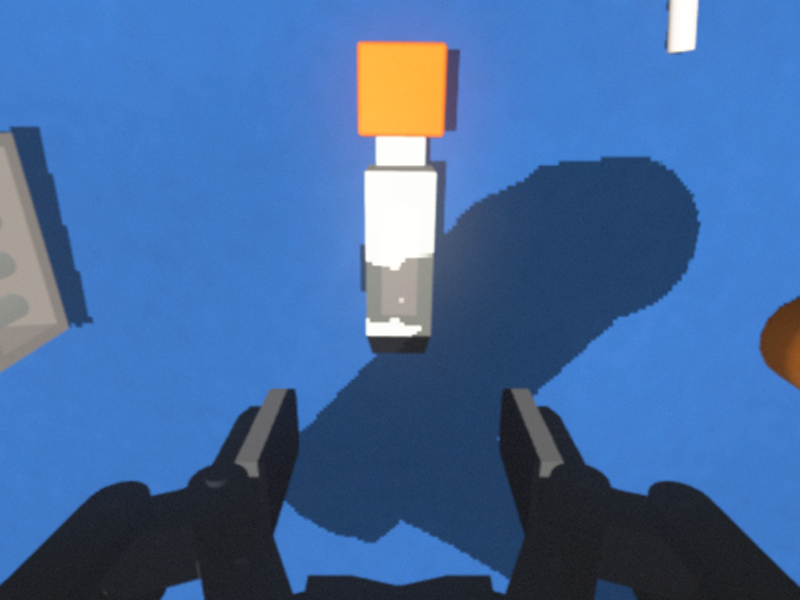

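Cartridge lies straight at u≈402; grip block u 358–447, v 42–136; nothing else disturbed. Going to the grip.

Call:
{"fn": "servo_tool", "kwargs": {
  "turn": [
    [0.002, -0.003, 0],
    [0, 0, 0],
    [0, 0, 0],
    [0, 0, 0],
    [0, 0, 0]
  ],
  "dp": [
    [0.04, 0.001, -0.01],
    [0.04, 0, -0.01],
    [0.012, 0, -0.02],
    [0, 0, -0.02],
    [0, 0, 0]
  ],
  "fingers": [0.06, 0.06, 0.06, 0.06, 0.06]
}}

```text
clock: 14.08
position: [508.1, 234.5, 50.8]
ee_rot: [1.0, 0.005, -0.006, 0.004]
contact_force: [0.2, 0.3, 1.3]
gripper_width: 60.0
```

```bash
python3 st.py
```

```text
t 14.07 p [508.1 234.5  50.8] yaw 0.0109 levelling turn [ 0.0087 -0.0112  0.    ] F [0.2 0.3 1.3] T [-0.   -0.05  0.01] w 60.0 q [ 0.72  0.48 -0.36 -0.   -0.75  0.86]
```

Call:
{"fn": "servo_tool", "kwargs": {
  "turn": [
    [0.0085, -0.011, 0],
    [0, 0, 0],
    [0, 0, 0],
    [0, 0, 0],
    [0, 0, 0]
  ],
  "dp": [
    [0.0065, 0.003, 0],
    [0, 0, -0.015],
    [0, 0, -0.018],
    [0, 0, -0.007],
    [0, 0, 0]
  ],
  "fingers": [0.06, 0.06, 0.06, 0.06, 0.06]
}}

```text
clock: 14.7
position: [515.0, 238.5, 9.8]
ee_rot: [1.0, 0.006, 0.001, -0.001]
contact_force: [0.3, 0.1, -0.2]
gripper_width: 60.1
```

```bash
python3 st.py
```

```text
t 14.7 p [515.  238.5   9.8] yaw 0.0122 levelling turn [-0.0018  0.0023  0.    ] F [ 0.3  0.1 -0.2] T [-0.03 -0.02 -0.01] w 60.1 q [ 0.72  0.54 -0.39  0.   -0.64  0.86]
```

Good pose; close, then lift.

Call:
{"fn": "servo_tool", "kwargs": {
  "turn": [
    [0, 0, 0],
    [0, 0, 0],
    [0, 0, 0],
    [0, 0, 0],
    [0, 0, 0]
  ],
  "dp": [
    [0, -0.0005, 0],
    [0, 0, 0],
    [0, 0, 0],
    [0, 0, 0],
    [0, 0, 0]
  ],
  "fingers": [0.03, 0.0, 0.0, 0.0, 0.0]
}}

```text
clock: 15.32
position: [515.4, 238.4, 11.0]
ee_rot: [1.0, 0.006, 0.002, -0.002]
contact_force: [0.5, 0.7, -1.9]
gripper_width: 34.9
```

```bash
python3 st.py
```

```text
t 15.32 p [515.4 238.4  11. ] yaw 0.0122 levelling turn [-0.0036  0.0043  0.    ] F [ 0.5  0.7 -1.9] T [-0.03 -0.12 -0.02] w 34.9 q [ 0.72  0.54 -0.39  0.   -0.64  0.86]
```

Call:
{"fn": "servo_tool", "kwargs": {
  "turn": [
    [0, 0, 0],
    [0, 0, 0],
    [0, 0, 0],
    [0, 0, 0],
    [0, 0, 0]
  ],
  "dp": [
    [0, 0, 0.01],
    [0, 0, 0.025],
    [0, 0, 0.03],
    [0, 0, 0.04],
    [0, 0, 0.03]
  ],
  "fingers": [0.0, 0.0, 0.0, 0.0, 0.0]
}}

```text
clock: 15.95
position: [513.2, 236.7, 149.0]
ee_rot: [1.0, 0.006, -0.001, 0.0]
contact_force: [0.2, 0.7, -2.0]
gripper_width: 34.8
```

Call:
{"fn": "servo_tool", "kwargs": {
  "turn": [
    [0, 0, -0.1],
    [0, 0, -0.17],
    [0, 0, -0.17],
    [0, 0, -0.17],
    [0, 0, -0.17]
  ],
  "dp": [
    [-0.006, -0.03, 0],
    [-0.008, -0.035, 0],
    [-0.008, -0.035, 0],
    [-0.008, -0.035, 0],
    [-0.008, -0.035, 0]
  ],
  "fingers": [0.0, 0.0, 0.0, 0.0, 0.0]
}}

```text
clock: 16.58
position: [475.5, 65.1, 155.9]
ee_rot: [0.923, -0.384, 0.005, -0.002]
contact_force: [0.7, -0.0, -2.0]
gripper_width: 34.8
```

Call:
{"fn": "servo_tool", "kwargs": {
  "turn": [
    [0, 0, -0.17],
    [0, 0, -0.17],
    [0, 0, -0.17],
    [0, 0, -0.17],
    [0, 0, -0.17]
  ],
  "dp": [
    [-0.008, -0.03, 0],
    [-0.008, -0.03, 0],
    [-0.008, -0.03, 0],
    [-0.008, -0.03, 0],
    [-0.008, -0.03, 0]
  ],
  "fingers": [0.0, 0.0, 0.0, 0.0, 0.0]
}}

```text
clock: 17.2
position: [432.1, -90.4, 159.2]
ee_rot: [-0.672, 0.741, -0.006, 0.001]
contact_force: [0.8, -0.6, -1.2]
gripper_width: 34.7
```

```bash
python3 st.py
```

```text
t 17.2 p [432.1 -90.4 159.2] yaw -1.6679 levelling turn [0.0081 0.01   0.    ] F [ 0.8 -0.6 -1.2] T [-0.08  0.01  0.03] w 34.7 q [ 0.17  0.14 -0.54  0.01 -0.88 -0.28]
```

Call:
{"fn": "servo_tool", "kwargs": {
  "turn": [
    [0.002, 0.002, -0.17],
    [0.002, 0.002, -0.17],
    [0, 0, -0.17],
    [0, 0, -0.17],
    [0, 0, -0.17]
  ],
  "dp": [
    [-0.005, -0.025, 0],
    [-0.005, -0.025, 0],
    [-0.005, -0.025, 0],
    [-0.005, -0.02, -0.01],
    [-0.004, -0.015, -0.01]
  ],
  "fingers": [0.0, 0.0, 0.0, 0.0, 0.0]
}}

```text
clock: 17.82
position: [405.2, -205.0, 142.5]
ee_rot: [-0.292, 0.956, -0.004, 0.0]
contact_force: [0.3, 0.4, -2.3]
gripper_width: 35.2
```

Call:
{"fn": "servo_tool", "kwargs": {
  "turn": [
    [0, 0, -0.17],
    [0, 0, -0.17],
    [0, 0, -0.1],
    [0, 0, 0],
    [0, 0, 0]
  ],
  "dp": [
    [-0.003, -0.01, -0.01],
    [-0.001, -0.006, -0.01],
    [0, 0, -0.01],
    [0, 0, 0],
    [0, 0, 0]
  ],
  "fingers": [0.0, 0.0, 0.0, 0.0, 0.0]
}}

```text
clock: 18.45
position: [398.8, -222.5, 113.7]
ee_rot: [-0.069, 0.998, -0.004, -0.001]
contact_force: [-0.5, 0.4, -1.5]
gripper_width: 34.6
```

```bash
python3 st.py
```

```text
t 18.45 p [ 398.8 -222.5  113.7] yaw -3.0042 levelling turn [ 0.0084 -0.002   0.    ] F [-0.5  0.4 -1.5] T [ 0.    0.11 -0.  ] w 34.6 q [-0.15  0.23 -0.56  0.01 -0.78 -1.3 ]
```

Call:
{"fn": "servo_tool", "kwargs": {
  "turn": [
    [0.008, -0.002, -0.05],
    [0, 0, -0.049],
    [0, 0, 0],
    [0, 0, 0],
    [0, 0, 0]
  ],
  "dp": [
    [-0.002, -0.01, 0],
    [0, 0, -0.02],
    [0, 0, -0.03],
    [0, 0, -0.02],
    [0, 0, 0]
  ],
  "fingers": [0.0, 0.0, 0.0, 0.0, 0.0]
}}

```text
clock: 19.08
position: [399.1, -235.3, 45.3]
ee_rot: [-0.016, 1.0, -0.001, 0.004]
contact_force: [0.5, 0.8, -1.8]
gripper_width: 34.9
```

```bash
python3 st.py
```

```text
t 19.07 p [ 399.1 -235.3   45.3] yaw -3.11 levelling turn [0.0013 0.0075 0.    ] F [ 0.5  0.8 -1.8] T [ 0.01  0.12 -0.04] w 34.9 q [-0.18  0.35 -0.62 -0.   -0.59 -1.36]
```

Call:
{"fn": "servo_tool", "kwargs": {
  "turn": [
    [0.001, 0.007, 0.006],
    [0, 0, 0],
    [0, 0, 0],
    [0, 0, 0],
    [0, 0, 0]
  ],
  "dp": [
    [-0.001, 0.003, 0],
    [0, 0, -0.012],
    [0, 0, -0.011],
    [0, 0, 0],
    [0, 0, 0]
  ],
  "fingers": [0.0, 0.0, 0.0, 0.0, 0.0]
}}

```text
clock: 19.7
position: [400.1, -232.9, 23.2]
ee_rot: [-0.019, 1.0, -0.001, 0.003]
contact_force: [-0.3, 0.1, -2.0]
gripper_width: 34.9
```

```bash
python3 st.py; python3 - <<'E'
from h import *
d=snap("wrist");np.save("w5.npy",d,allow_pickle=True); t=snap("top")
a=cv2.resize(d["img"],(512,384)); c=t["img"][140:240,260:393]; c=cv2.resize(c,(512,384),interpolation=cv2.INTER_CUBIC)
im=np.hstack([a,c]); cv2.imwrite("pics/7.png",cv2.resize(im,(800,300),interpolation=cv2.INTER_AREA)[...,::-1])
E
```

```text
t 19.7 p [ 400.1 -232.9   23.2] yaw -3.1038 levelling turn [0.0015 0.0052 0.    ] F [-0.3  0.1 -2. ] T [-0.03  0.04 -0.  ] w 34.9 q [-0.17  0.39 -0.64  0.   -0.53 -1.36]
```

View pics/7.png

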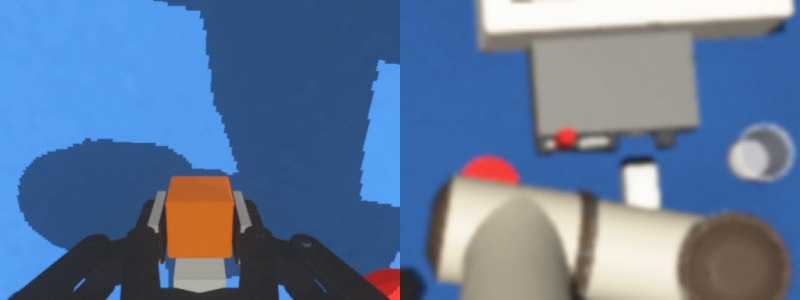

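Left: grip held squarely, level. Right (top crop): bolt is drawn back (red knob at left) and the nose at (638,160) points midway into the gap between track end (615) and keeper (665). Inserting.

Call:
{"fn": "servo_tool", "kwargs": {
  "turn": [
    [0.001, 0.005, 0],
    [0, 0, 0],
    [0, 0, 0],
    [0, 0, 0],
    [0, 0, 0]
  ],
  "dp": [
    [0.005, 0.0007, -0.001],
    [0.007, 0.0003, 0],
    [0.007, 0.0003, 0],
    [0.007, 0.0003, 0],
    [0.004, 0.0002, 0]
  ],
  "fingers": [0.0, 0.0, 0.0, 0.0, 0.0]
}}

```text
clock: 20.42
position: [433.2, -231.1, 22.8]
ee_rot: [-0.019, 1.0, -0.0, 0.001]
contact_force: [-0.6, 0.2, -2.2]
gripper_width: 34.9
```

```bash
python3 st.py
```

```text
t 20.43 p [ 433.2 -231.1   22.8] yaw -3.1036 levelling turn [0.0009 0.0021 0.    ] F [-0.6  0.2 -2.2] T [-0.03  0.09  0.01] w 34.9 q [-0.16  0.43 -0.57  0.   -0.57 -1.38]
```

Call:
{"fn": "servo_tool", "kwargs": {
  "turn": [
    [0, 0.002, 0],
    [0, 0, 0],
    [0, 0, 0],
    [0, 0, 0],
    [0, 0, 0]
  ],
  "dp": [
    [0.003, 0.0002, -0.0009],
    [0.004, 0.00015, 0],
    [0.004, 0.00015, 0],
    [0.004, 0.00015, 0],
    [0.004, 0.00015, 0]
  ],
  "fingers": [0.0, 0.0, 0.0, 0.0, 0.0]
}}

```text
clock: 21.05
position: [453.0, -230.2, 21.6]
ee_rot: [-0.019, 1.0, -0.0, -0.0]
contact_force: [0.8, -0.1, -1.7]
gripper_width: 35.1
```

```bash
python3 st.py
```

```text
t 21.05 p [ 453.  -230.2   21.6] yaw -3.1038 levelling turn [ 0.0006 -0.0009  0.    ] F [ 0.8 -0.1 -1.7] T [-0.01  0.09  0.03] w 35.1 q [-0.15  0.45 -0.53  0.   -0.59 -1.38]
```

No contact force, nose ~25 mm in. Continue.

Call:
{"fn": "servo_tool", "kwargs": {
  "turn": [
    [0, 0, 0],
    [0, 0, 0],
    [0, 0, 0],
    [0, 0, 0],
    [0, 0, 0]
  ],
  "dp": [
    [0.005, 0.0002, 0],
    [0.007, 0.00025, 0],
    [0.007, 0.00025, 0],
    [0.007, 0.00025, 0],
    [0.004, 0.00015, 0]
  ],
  "fingers": [0.0, 0.0, 0.0, 0.0, 0.0]
}}

```text
clock: 21.68
position: [485.4, -229.0, 21.6]
ee_rot: [-0.019, 1.0, -0.0, -0.0]
contact_force: [-0.2, 0.3, -2.4]
gripper_width: 34.8
```

```bash
python3 st.py
```

```text
t 21.68 p [ 485.4 -229.    21.6] yaw -3.1036 levelling turn [ 0.0007 -0.0006  0.    ] F [-0.2  0.3 -2.4] T [-0.    0.13  0.03] w 34.8 q [-0.14  0.49 -0.46  0.   -0.63 -1.4 ]
```

Call:
{"fn": "servo_tool", "kwargs": {
  "turn": [
    [0, 0, 0],
    [0, 0, 0],
    [0, 0, 0],
    [0, 0, 0],
    [0, 0, 0]
  ],
  "dp": [
    [0.005, 0.0002, 0],
    [0.005, 0.0002, 0],
    [0.005, 0.0002, 0],
    [0.004, 0.00015, 0],
    [0.003, 0.0001, 0]
  ],
  "fingers": [0.0, 0.0, 0.0, 0.0, 0.0]
}}

```text
clock: 22.3
position: [508.7, -228.0, 21.4]
ee_rot: [-0.019, 1.0, -0.0, -0.001]
contact_force: [0.1, -0.0, -2.8]
gripper_width: 35.1
```

Call:
{"fn": "servo_tool", "kwargs": {
  "turn": [
    [0, 0, 0],
    [0, 0, 0],
    [0, 0, 0],
    [0, 0, 0],
    [0, 0, 0]
  ],
  "dp": [
    [0.001, 0, 0],
    [0.0015, 0, 0],
    [0.0015, 0, 0],
    [0.0015, 0, 0],
    [0.0015, 0, 0]
  ],
  "fingers": [0.0, 0.0, 0.0, 0.0, 0.0]
}}

```text
clock: 22.92
position: [510.7, -227.8, 20.9]
ee_rot: [-0.018, 1.0, 0.001, -0.006]
contact_force: [-5.4, 0.3, 2.8]
gripper_width: 35.0
```

```bash
python3 st.py
```

```text
t 22.93 p [ 510.7 -227.8   20.9] yaw -3.1051 levelling turn [-0.0013 -0.012  -0.    ] F [-5.4  0.3  2.8] T [-0.03  1.29  0.06] w 35.0 q [-0.13  0.52 -0.39  0.   -0.67 -1.41]
```

Call:
{"fn": "servo_tool", "kwargs": {
  "turn": [
    [0, 0, 0],
    [0, 0, 0],
    [0, 0, 0],
    [0, 0, 0],
    [0, 0, 0]
  ],
  "dp": [
    [0.003, 0, 0],
    [0.003, 0, 0],
    [0.003, 0, 0],
    [0.003, 0, 0],
    [0.003, 0, 0]
  ],
  "fingers": [0.0, 0.0, 0.0, 0.0, 0.0]
}}

```text
clock: 23.55
position: [510.3, -227.8, 21.1]
ee_rot: [-0.017, 1.0, 0.003, -0.021]
contact_force: [-9.2, 0.1, 3.6]
gripper_width: 34.4
```

```bash
python3 st.py
```

```text
t 23.55 p [ 510.3 -227.8   21.1] yaw -3.1066 levelling turn [-0.0056 -0.0425 -0.    ] F [-9.2  0.1  3.6] T [-0.16  1.95  0.18] w 34.4 q [-0.13  0.53 -0.37 -0.   -0.72 -1.41]
```

Call:
{"fn": "servo_tool", "kwargs": {
  "turn": [
    [-0.005, -0.042, 0],
    [0, 0, 0],
    [0, 0, 0],
    [0, 0, 0],
    [0, 0, 0]
  ],
  "dp": [
    [0, 0, 0],
    [0, 0, -0.0005],
    [0, 0, 0],
    [0, 0, 0],
    [0, 0, 0]
  ],
  "fingers": [0.0, 0.0, 0.0, 0.0, 0.0]
}}

```text
clock: 24.18
position: [510.3, -227.9, 20.2]
ee_rot: [-0.017, 1.0, 0.0, -0.001]
contact_force: [-3.2, 0.8, -1.2]
gripper_width: 35.2
```

```bash
python3 st.py
```

```text
t 24.18 p [ 510.3 -227.9   20.2] yaw -3.1067 levelling turn [-0.0006 -0.0016 -0.    ] F [-3.2  0.8 -1.2] T [-0.03  0.7   0.06] w 35.2 q [-0.13  0.52 -0.4  -0.   -0.66 -1.41]
```

Call:
{"fn": "servo_tool", "kwargs": {
  "turn": [
    [0, 0, 0],
    [0, 0, 0],
    [0, 0, 0],
    [0, 0, 0],
    [0, 0, 0]
  ],
  "dp": [
    [0, 0, 0],
    [0, 0, 0],
    [0, 0, 0],
    [0, 0, 0.02],
    [0, 0, 0.03]
  ],
  "fingers": [0.05, 0.052, 0.052, 0.052, 0.052]
}}

```text
clock: 24.8
position: [513.6, -228.1, 71.1]
ee_rot: [-0.018, 1.0, -0.0, 0.002]
contact_force: [0.4, -0.9, 0.3]
gripper_width: 52.1
```

Call:
{"fn": "servo_tool", "kwargs": {
  "turn": [
    [0, 0, 0],
    [0, 0, 0],
    [0, 0, 0],
    [0, 0, 0],
    [0, 0, 0]
  ],
  "dp": [
    [0, 0, 0.03],
    [0, 0.02, 0.03],
    [0, 0.02, 0.02],
    [0, 0, 0],
    [0, 0, 0]
  ],
  "fingers": [0.05, 0.05, 0.05, 0.05, 0.05]
}}

```text
clock: 25.42
position: [516.1, -187.8, 156.7]
ee_rot: [-0.018, 1.0, -0.001, 0.006]
contact_force: [0.3, -0.2, -0.1]
gripper_width: 50.4
```

```bash
python3 st.py; python3 - <<'E'
from h import *
d=snap("wrist");np.save("w6.npy",d,allow_pickle=True)
cv2.imwrite("pics/8.png",cv2.resize(d["img"][::-1,::-1,::-1],(800,600),interpolation=cv2.INTER_CUBIC))
E
```

```text
t 25.43 p [ 516.1 -187.8  156.7] yaw -3.1053 levelling turn [0.0018 0.0122 0.    ] F [ 0.3 -0.2 -0.1] T [0.08 0.09 0.03] w 50.4 q [-0.05  0.32 -0.3   0.   -0.94 -1.48]
```

View pics/8.png

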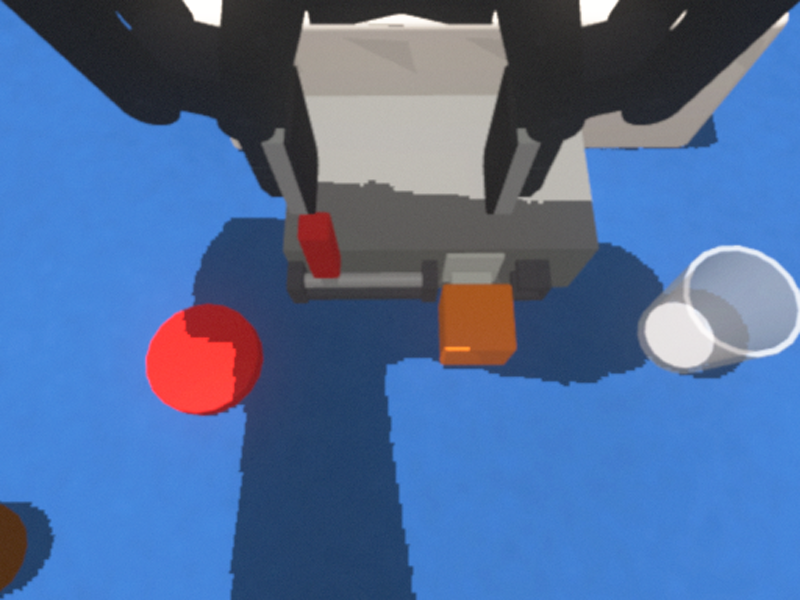

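View (rotated so +x is up): cartridge home-looking, orange grip u 440–515 with front-top edge at v≈284, housing top edge at v≈248, shoulder face between; knob at the left end (drawn back), lid and cup unmoved. Checking depth numerically with a fit.

```bash
python3 - <<'E'
from h import *
d=np.load("w6.npy",allow_pickle=True).item(); s=1.5625
def r(u,v,z): # pixel in flipped 800x600 pic
    return ray(d,511-((u+.5)/s-.5),383-((v+.5)/s-.5),z)
yaw=.0377;xd=np.array([np.cos(yaw),np.sin(yaw),0]);yd=np.array([-np.sin(yaw),np.cos(yaw),0])
L=r(285,247,54);Rr=r(597,247,54);e=L-Rr;print("edge yaw",np.arctan2(-e[0],e[1]),np.linalg.norm(e[:2]))
m=(L+Rr)/2-20*yd;print("bay",m.round(1))
for n,u,v,z in [("gripFrontL",441,284,44),("gripFrontR",514,284,44),("gripBackL",440,362,44),("shTopL",443,253,44),("shTopR",505,253,44),("keeper",532,298,41),("trackR",430,299,41),("knobtop",313,215,95),("knobbot",325,275,49)]:
    q=r(u,v,z)-m;print(n,"bay x,y",(q@xd).round(1),(q@yd).round(1),r(u,v,z).round(1))
im=cv2.resize(d["img"][::-1,::-1,::-1][135:235,170:370],(800,400),interpolation=cv2.INTER_CUBIC);cv2.imwrite("pics/9.png",im)
E
```

```text
edge yaw 0.03732196476873025 157.92743858180162
bay [ 547.5 -226.4   54. ]
gripFrontL bay x,y -16.2 19.7 [ 530.6 -207.3   44. ]
gripFrontR bay x,y -16.2 -17.8 [ 532.  -244.7   44. ]
gripBackL bay x,y -57.0 21.3 [ 489.7 -207.2   44. ]
shTopL bay x,y 1.3 18.2 [ 548.1 -208.1   44. ]
shTopR bay x,y 1.2 -14.3 [ 549.3 -240.6   44. ]
keeper bay x,y -22.8 -27.2 [ 525.7 -254.4   41. ]
trackR bay x,y -23.3 25.4 [ 523.3 -201.9   41. ]
knobtop bay x,y -4.2 78.3 [ 540.3 -148.3   95. ]
knobbot bay x,y -13.2 78.8 [ 531.3 -148.2   49. ]
```

View pics/9.png

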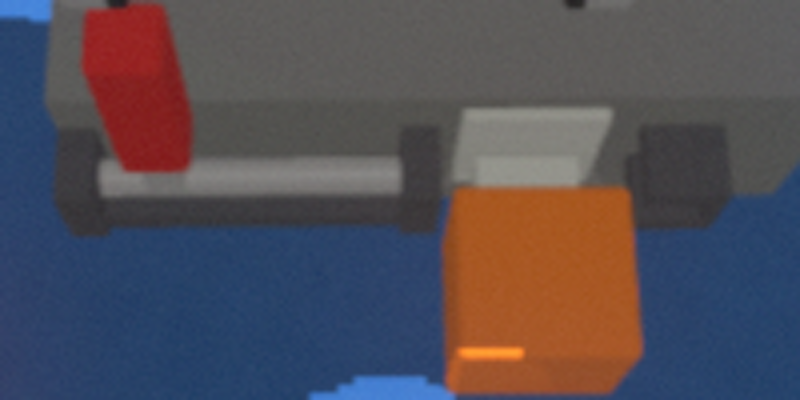

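Crop: shoulder face sits right at the mouth beneath the housing edge, neck and lane clear, bolt rod fully back. Grip front at about −14.6 mm agrees with home (−14) to within ~1 mm; I'll press the tail with shut fingers to make sure.

Call:
{"fn": "servo_tool", "kwargs": {
  "turn": [
    [0.002, 0.012, 0],
    [0, 0, 0],
    [0, 0, 0],
    [0, 0, 0],
    [0, 0, 0]
  ],
  "dp": [
    [-0.022, -0.02, 0],
    [-0.02, -0.018, 0],
    [0, 0, -0.02],
    [0, 0, -0.03],
    [0, 0, 0]
  ],
  "fingers": [0.0, 0.0, 0.0, 0.0, 0.0]
}}

```text
clock: 26.1
position: [470.5, -229.4, 100.7]
ee_rot: [-0.016, 1.0, 0.001, -0.004]
contact_force: [0.4, -0.6, 0.2]
gripper_width: 0.3
```

```bash
python3 st.py
```

```text
t 26.1 p [ 470.5 -229.4  100.7] yaw -3.1093 levelling turn [-0.0012 -0.0083 -0.    ] F [ 0.4 -0.6  0.2] T [ 0.02 -0.08  0.  ] w 0.3 q [-0.14  0.36 -0.41 -0.   -0.82 -1.4 ]
```

Call:
{"fn": "servo_tool", "kwargs": {
  "turn": [
    [-0.001, -0.008, 0.006],
    [0, 0, 0],
    [0, 0, 0],
    [0, 0, 0],
    [0, 0, 0]
  ],
  "dp": [
    [0, 0.0005, -0.01],
    [0, 0, -0.035],
    [0, 0, -0.03],
    [0, 0, 0],
    [0.002, 0, 0]
  ],
  "fingers": [0.0, 0.0, 0.0, 0.0, 0.0]
}}

```text
clock: 26.72
position: [475.9, -230.2, 26.8]
ee_rot: [-0.02, 1.0, -0.001, 0.004]
contact_force: [-0.5, -0.4, 0.1]
gripper_width: -0.3
```

Call:
{"fn": "servo_tool", "kwargs": {
  "turn": [
    [0, 0, 0],
    [0, 0, 0],
    [0, 0, 0],
    [0, 0, 0],
    [0, 0, 0]
  ],
  "dp": [
    [0.002, 0, 0],
    [0.003, 0, 0],
    [0.003, 0, 0],
    [0.003, 0, 0],
    [0.002, 0, 0]
  ],
  "fingers": [0.0, 0.0, 0.0, 0.0, 0.0]
}}

```text
clock: 27.35
position: [485.8, -230.4, 29.5]
ee_rot: [-0.02, 1.0, -0.001, 0.001]
contact_force: [-4.5, -0.9, 2.8]
gripper_width: 0.4
```

```bash
python3 st.py
```

```text
t 27.35 p [ 485.8 -230.4   29.5] yaw -3.1023 levelling turn [0.0016 0.0013 0.    ] F [-4.5 -0.9  2.8] T [-0.2   1.12 -0.03] w 0.4 q [-0.14  0.47 -0.45  0.   -0.65 -1.39]
```

Call:
{"fn": "servo_tool", "kwargs": {
  "turn": [
    [0, 0, 0],
    [0, 0, 0],
    [0, 0, 0],
    [0, 0, 0],
    [0, 0, 0]
  ],
  "dp": [
    [0.004, 0, 0],
    [0.005, 0, -0.001],
    [0.006, 0, -0.001],
    [0.006, 0, -0.001],
    [0.006, 0, -0.001]
  ],
  "fingers": [0.0, 0.0, 0.0, 0.0, 0.0]
}}

```text
clock: 27.98
position: [484.8, -229.1, 23.0]
ee_rot: [-0.016, 0.999, 0.005, -0.03]
contact_force: [-12.0, -0.2, 9.4]
gripper_width: -0.2
```

```bash
python3 st.py
```

```text
t 27.98 p [ 484.8 -229.1   23. ] yaw -3.1094 levelling turn [-0.0082 -0.0603 -0.    ] F [-12.   -0.2   9.4] T [-0.16  3.35  0.05] w -0.2 q [-0.14  0.51 -0.41  0.   -0.71 -1.4 ]
```

Call:
{"fn": "servo_tool", "kwargs": {
  "turn": [
    [-0.008, -0.06, 0.006],
    [0, 0, 0],
    [0, 0, 0],
    [0, 0, 0],
    [0, 0, 0]
  ],
  "dp": [
    [-0.012, 0, 0.002],
    [-0.003, 0, 0.01],
    [0, 0, 0.04],
    [0, 0, 0.05],
    [0, 0, 0.01]
  ],
  "fingers": [0.0, 0.0, 0.0, 0.03, 0.05]
}}

```text
clock: 28.6
position: [474.5, -230.0, 140.3]
ee_rot: [-0.02, 1.0, -0.001, 0.004]
contact_force: [0.6, 0.5, -0.1]
gripper_width: 35.5
```

Call:
{"fn": "servo_tool", "kwargs": {
  "turn": [
    [0, 0, 0],
    [0, 0, 0],
    [0, 0, 0],
    [0, 0, 0],
    [0, 0, 0]
  ],
  "dp": [
    [0.03, 0.03, 0],
    [0.03, 0.03, 0],
    [0.008, 0.015, 0],
    [0, 0, 0],
    [0, 0, 0]
  ],
  "fingers": [0.05, 0.05, 0.05, 0.05, 0.05]
}}

```text
clock: 29.22
position: [546.9, -153.2, 142.6]
ee_rot: [-0.019, 1.0, -0.002, 0.007]
contact_force: [-0.2, 0.4, 0.8]
gripper_width: 49.8
```

```bash
python3 st.py
```

```text
t 29.23 p [ 546.9 -153.2  142.6] yaw -3.1027 levelling turn [0.0033 0.0133 0.    ] F [-0.2  0.4  0.8] T [-0.01  0.04 -0.01] w 49.8 q [ 0.01  0.36 -0.27  0.   -0.93 -1.55]
```

Call:
{"fn": "servo_tool", "kwargs": {
  "turn": [
    [0.003, 0.013, 0],
    [0, 0, 0],
    [0, 0, 0],
    [0, 0, 0],
    [0, 0, 0]
  ],
  "dp": [
    [-0.006, 0.0035, 0],
    [0, 0, -0.02],
    [0, 0, -0.03],
    [0, 0, -0.02],
    [0, 0, 0]
  ],
  "fingers": [0.05, 0.05, 0.05, 0.05, 0.05]
}}

```text
clock: 29.85
position: [536.8, -152.6, 71.8]
ee_rot: [-0.017, 1.0, 0.0, -0.001]
contact_force: [0.2, -0.2, 0.1]
gripper_width: 50.0
```

```bash
python3 st.py
```

```text
t 29.85 p [ 536.8 -152.6   71.8] yaw -3.1085 levelling turn [-0.0004 -0.002  -0.    ] F [ 0.2 -0.2  0.1] T [0.02 0.03 0.03] w 50.0 q [ 0.01  0.44 -0.36 -0.   -0.77 -1.55]
```

Call:
{"fn": "servo_tool", "kwargs": {
  "turn": [
    [0, -0.002, 0.005],
    [0, 0, 0],
    [0, 0, 0],
    [0, 0, 0],
    [0, 0, 0]
  ],
  "dp": [
    [0.003, 0.003, -0.005],
    [0, 0, -0.007],
    [0, 0, 0],
    [0, 0, 0],
    [0, 0, 0]
  ],
  "fingers": [0.05, 0.05, 0.02, 0.0, 0.0]
}}

```text
clock: 30.48
position: [541.1, -150.0, 61.8]
ee_rot: [-0.019, 1.0, 0.0, 0.002]
contact_force: [-1.4, -0.8, -1.4]
gripper_width: 12.9
```

Call:
{"fn": "servo_tool", "kwargs": {
  "turn": [
    [0, 0, 0],
    [0, 0, 0],
    [0, 0, 0],
    [0, 0, 0],
    [0, 0, 0]
  ],
  "dp": [
    [0, 0, 0],
    [0, -0.004, 0],
    [0.0002, -0.006, 0],
    [0.0002, -0.006, 0],
    [0.0002, -0.006, 0]
  ],
  "fingers": [0.0, 0.0, 0.0, 0.0, 0.0]
}}

```text
clock: 31.1
position: [542.1, -172.3, 61.8]
ee_rot: [-0.019, 1.0, 0.0, 0.003]
contact_force: [0.6, 2.3, -0.5]
gripper_width: 13.4
```

```bash
python3 st.py
```

```text
t 31.1 p [ 542.1 -172.3   61.8] yaw -3.1027 levelling turn [-0.0011  0.0053  0.    ] F [ 0.6  2.3 -0.5] T [ 0.51 -0.1   0.03] w 13.4 q [-0.02  0.47 -0.34 -0.   -0.76 -1.51]
```

Bolt sliding at ~2 N. Remaining ≈28 mm to y ≈ −199.5.

Call:
{"fn": "servo_tool", "kwargs": {
  "turn": [
    [0, 0, 0],
    [0, 0, 0],
    [0, 0, 0],
    [0, 0, 0],
    [0, 0, 0]
  ],
  "dp": [
    [0.0001, -0.006, 0],
    [0.0001, -0.006, 0],
    [0.0001, -0.006, 0],
    [0.0001, -0.004, 0],
    [0.0001, -0.003, 0]
  ],
  "fingers": [0.0, 0.0, 0.0, 0.0, 0.0]
}}

```text
clock: 31.72
position: [543.3, -199.5, 61.8]
ee_rot: [-0.019, 1.0, 0.0, 0.003]
contact_force: [1.0, 1.7, -1.5]
gripper_width: 13.0
```

Call:
{"fn": "servo_tool", "kwargs": {
  "turn": [
    [0, 0, 0],
    [0, 0, 0],
    [0, 0, 0],
    [0, 0, 0],
    [0, 0, 0]
  ],
  "dp": [
    [0, -0.002, 0],
    [0, -0.002, 0],
    [0, -0.002, 0],
    [0, -0.002, 0],
    [0, -0.002, 0]
  ],
  "fingers": [0.0, 0.0, 0.0, 0.0, 0.0]
}}

```text
clock: 32.35
position: [543.3, -199.8, 61.9]
ee_rot: [-0.019, 1.0, 0.006, 0.003]
contact_force: [0.4, 10.5, 0.8]
gripper_width: 12.9
```

```bash
python3 st.py
```

```text
t 32.35 p [ 543.3 -199.8   61.9] yaw -3.103 levelling turn [-0.0128  0.0061  0.    ] F [ 0.4 10.5  0.8] T [ 2.46 -0.07  0.01] w 12.9 q [-0.08  0.48 -0.31 -0.02 -0.78 -1.44]
```

Call:
{"fn": "servo_tool", "kwargs": {
  "turn": [
    [0, 0, 0],
    [0, 0, 0],
    [0, 0, 0],
    [0, 0, 0],
    [0, 0, 0]
  ],
  "dp": [
    [0, 0, 0],
    [0, 0, 0],
    [0, 0, 0],
    [0, 0, 0.03],
    [0, 0, 0.05]
  ],
  "fingers": [0.03, 0.045, 0.045, 0.045, 0.045]
}}

```text
clock: 32.98
position: [539.2, -200.9, 139.5]
ee_rot: [-0.019, 1.0, 0.007, -0.003]
contact_force: [0.7, 0.2, 0.8]
gripper_width: 45.1
```

Call:
{"fn": "servo_tool", "kwargs": {
  "turn": [
    [0, 0, 0],
    [0, 0, 0],
    [0, 0, 0],
    [0, 0, 0],
    [0, 0, 0]
  ],
  "dp": [
    [0, 0, 0.03],
    [-0.02, 0, 0.02],
    [-0.03, 0, 0],
    [0, 0, 0],
    [0, 0, 0]
  ],
  "fingers": [0.045, 0.045, 0.045, 0.045, 0.045]
}}

```text
clock: 33.6
position: [489.9, -203.4, 196.6]
ee_rot: [-0.018, 1.0, 0.005, 0.002]
contact_force: [-0.2, 0.9, -0.0]
gripper_width: 45.1
```

```bash
python3 st.py; python3 - <<'E'
from h import *
d=snap("wrist");np.save("w7.npy",d,allow_pickle=True)
cv2.imwrite("pics/10.png",cv2.resize(d["img"][::-1,::-1,::-1],(800,600),interpolation=cv2.INTER_CUBIC))
E
```

```text
t 33.6 p [ 489.9 -203.4  196.6] yaw -3.1062 levelling turn [-0.0097  0.0041  0.    ] F [-0.2  0.9 -0. ] T [-0.06 -0.02  0.01] w 45.1 q [-0.09  0.25 -0.27 -0.01 -1.04 -1.44]
```

View pics/10.png

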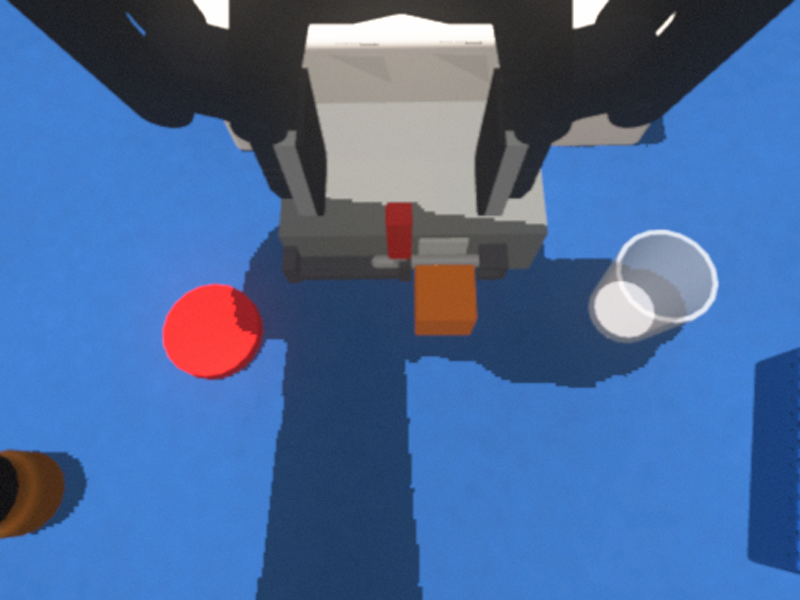

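The bolt rod now runs across the neck (412–480, 259) into the keeper (490, 259). The knob is over at (399,230), and the cartridge is home with its grip at (446,300). The lid and cup are where they were and the robot is clear, so I'm handing in.

```bash
python3 -c "
from bench import *
print(job_done())"
```

```text
the job is handed in; nothing more can be done
None
```

The filter cartridge is fully home in the photometer bay, and the bolt is across into its keeper. I handed the job in at about 34 s on the robot's clock; the hand-in gave no verdict.

- **Steps:** I drew the bolt back about 16 mm to its stop, since it was blocking the bay. Then I pulled the cartridge straight out of the dock by its nose and laid it on the bench. I took it again by the orange grip, turned it half round and slid it in nose first. Last, I slid the bolt across.
- **Cartridge home:** it met firm resistance about 1 mm from where I had calculated the back wall to be. A later push of about 12 N on its tail did not move it. The camera put the front of the grip at about -14.6 mm from the mouth, against -14 mm expected. My first reading of that edge was -16.2 mm, and I corrected it after looking at an enlarged picture.
- **Bolt locked:** it slid at about 2 N, travelled 50 mm, and met a firm stop at 10.5 N. The last picture shows the rod over the neck and into the keeper.
- **Other items:** the lid, cup, jar and tip box looked undisturbed in the last picture. I did not take a final picture of the bottle, rack or pen, but no move went near them. The robot was clear of everything at hand-in.

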